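# Load the bracket tester and hold its dead-man plunger

### The arm

A 6-joint arm with a two-finger parallel gripper is mounted at the origin on the work surface. World frame = base frame: x ahead of the robot, y to its left, z up, the work surface at z = 0. Lengths are in m, angles in rad, forces in N, time in s.
With the tool pointing down it reaches from about 0.325 to 0.9 m from the base axis. Payload 6.1 kg.
Tool frame: the origin (TCP) lies midway between the tips of the shut fingers; the grasp point (between the pads) lies 19 mm behind it; z points along the fingers, y is the line along which they close (so a half turn about z gives the same grasp; the last joint's range is limited). The gripper opens to 85 mm and grips with 20 to 120 N. Pads are 22 mm wide; open, the fingers measure 114 mm over their backs; the gripper's body (76 mm by 85 mm) begins 54 mm behind the grasp point. The pads swing forward as they close: fully open they stand 13 mm farther back than shut.
Start: joints at [-0.126, 0.22, 1.526, -0, 1.395, -0.126], TCP at [0.625, -0, 0.231] pointing down, gripper open.
Joint ranges: [-2.98, 2.98], [-0.91, 2.08], [0.09, 2.57], [-1.24, 4.39], [0.2, 2.65], [-2.68, 2.68]. Speed limits (rad/s): [2.57, 2.57, 3.01, 3.14, 3.14, 3.14].

### API

Orientations are given as [roll, pitch, yaw] about the fixed x, y, z axes, in that order (R = Rz(yaw) Ry(pitch) Rx(roll)).
In Python, from plant import movep, move_l, set_joints, gripper_to, hold, inverse_kinematics, observe, get_image, get_calibration, Unreachable, job_done gives the robot as it stands. Calls block until the motion is done:
- movep(position, orientation): joint-space move of the TCP to a pose.
- move_l(position, feed=0.15, rotation=None, max_force=None): straight line of the TCP; rotation=None keeps the orientation; feed is the mean speed in m/s. With max_force (N) it stops when the force on the tool has changed by that much, and returns True; else False.
- set_joints(angles): joint-space move.
- gripper_to(opening, f_grip=None): finger opening in m; f_grip is the grip in N (None keeps the last); returns when the fingers have stopped.
- hold(seconds).
- inverse_kinematics(position, orientation): joint angles nearest the present ones, or None.
- observe(): the state.
- get_image(name): name is "scene" or "side" or "wrist"; returns (picture, depth): 420x560x3 uint8, red, green, blue; 420x560 float32, m along the optical axis (not along the pixel's ray), 0 where there is no reading.
- get_calibration(name): a dict with "intrinsics" (3x3 intrinsics, pixels), "world_from_camera" (4x4, takes a point from camera to world coordinates). Camera axes: x right, y down, z forward; pixel columns grow to the right and rows downward; lengths in m; the calibration is good to about 2 mm. The wrist camera is an equidistant fisheye: a pixel r from the principal point sees the ray r / f radians off the axis. A picture is of the moment at which its call begins: read the wrist's pose just before it. get_calibration takes no time and is no camera call; for the wrist camera it gives the pose at the moment of the call.
A pose or a line that the arm cannot do raises Unreachable and nothing moves.
- job_done(): hands the job in; it is judged then, once.
The state is a dict: "time_s": time; "q": joint angles; "joint_velocities": joint speeds; "joint_torque": joint torques, N m; "eef_pos": TCP position; "tcp_rot": TCP orientation; "ft_force": force on the tool from outside, world axes, zero at the start; "torque": the same for the moment, N m; "opening": finger opening in m; "grasp_force": force on a finger pad.
Only numpy, scipy, OpenCV 4.12 (cv2) and the standard library are available. Lean on these libraries where they do the work, as an engineer would, in place of code of your own. Each camera call takes 0.05 s, during which the arm holds its last target. There are 200 camera calls.

### The job

Lift the U-shaped steel bracket out of the open forming die and set it down, not dropped, fully home in the matching pocket of the aluminium test nest, open side up, and let go of it. Then press the black mushroom head of the spring plunger down with the fingertips until its top is level with the top of the small steel post beside it (12 mm, half of its travel; never to the bottom, which trips the tester), and finish while still holding it pressed there. Leave the other loose things on the bench where they lie.

Things in the scene. Friction and masses are not known exactly. Their poses are not given: they have to be found in the camera images.
- bracket_mid (a point): Centre (half-way up) of the loose U-shaped bracket of bare steel, about 0.26 kg: 64 mm long (x), 46 mm wide over its two upright walls (y), 50 mm high (z up, open side up), 4 mm sheet. Its underside is 25 mm below this point. It starts in the die's cavity, 36 mm of it standing out above the die, and is gripped across the walls (46 mm). It fits the nest either way round.
- die_mouth (a point): Centre of the cavity's mouth on the top face of the fixed dark steel die, a block 150 (x) x 120 (y) x 40 mm; this point is 40 mm above the bench, z up. The cavity is 69 x 51 mm and 14 mm deep, long side along x. Two round guide pillars 18 mm across stand 30 mm above the top face, at (60, 46) and (-60, -46) mm in x, y from this point.
- die: The same die; its origin is the centre of its underside, on the bench.
- nest_seat (a point): Centre of the floor of the rectangular pocket in the fixed test nest, an aluminium block 120 (x) x 100 (y) mm on a grey plastic base 150 x 125 mm, top face 32 mm above the bench. The floor is 22 mm above the bench, the pocket 10 mm deep, 69 mm long (x) and 51 mm wide (y) with a 3 mm chamfer at the mouth; z up. A bracket fully home has its centre 25 mm above this point.
- head_top (a point): Centre of the top of the plunger's black mushroom head (44 mm across, 12 mm thick); z up. It moves with the plunger: 83 mm above the bench when released, 71 mm when pressed 12 mm.
- plunger (a joint): How far the plunger is pressed straight down, m: 0 released, 0.024 at the bottom. A spring returns it: about 2.5 N starts it moving, about 8.5 N holds it at 0.012, about 14.5 N at the bottom.
- post_top (a point): Centre of the top of the fixed steel gauge post (12 x 30 mm) on the plunger's grey box, 52 mm to the +x side of the plunger's axis, 71 mm above the bench; z up.
- holdbox: The fixed grey box that carries the plunger at its centre, 140 (x) x 110 (y) x 45 mm; its origin is the centre of its underside, on the bench.
- angle: loose L-shaped steel angle, 50 x 40 mm foot, 34 mm high; a bystander, to be left alone; origin at the centre of its underside
- tape: loose roll of white tape lying flat, 80 mm across, 24 mm high; a bystander, to be left alone; origin at the centre of its underside
- driver: loose screwdriver lying on the bench; a bystander, to be left alone; origin on its long axis, at its underside
- bush: loose steel bush, 28 mm across, 22 mm high; a bystander, to be left alone; origin at the centre of its underside
- bush2: a second loose steel bush, 28 mm across, 22 mm high; a bystander, to be left alone; origin at the centre of its underside
Things that resemble listed ones, but are neither listed nor needed, are in the scene too. What is shaped like the holdbox but red is not meant. Of the things that look like the part that bears nest_seat, the smaller one is meant.

How it is judged:
By the outcome, as a careful person would: the job done as asked, in the order asked, and still so for the second after the job is handed in, while the arm keeps its last pose, push and grip.
It also fails if it takes over 54 s, if anything falls off the work surface, if the arm or the gripper's body presses on something with over 40 N, if the wrist force passes 120 N, or if a joint passes its speed limit or range.

## Working session

There is one attempt and no reset: what is moved stays moved. The work goes in short steps, each a Python script; the robot and the scene stay as the last script left them, time stands still between calls to the robot, and variables do not carry over. Pictures are saved under pics/ and viewed, at most 10 in all, crops included, and the job is handed in when it is done.

```bash
ls; mkdir -p pics
python3 - <<'E'
from plant import *
import numpy as np, cv2
for n in ["scene","side"]:
    p,d=get_image(n); c=get_calibration(n)
    cv2.imwrite(f"pics/{n}0.png",p[:,:,::-1]); np.savez(f"{n}0.npz",p=p,d=d,K=c["intrinsics"],T=c["world_from_camera"])
    print(n,c["intrinsics"],np.round(c["world_from_camera"],3),(d>0).mean())
print(observe())
E
```

```text
pics
scene [[516.56152476   0.         274.5746101 ]
 [  0.         516.56152476 209.23264446]
 [  0.           0.           1.        ]] [[-0.406  0.669 -0.622  1.187]
 [ 0.914  0.312 -0.261  0.296]
 [ 0.019 -0.675 -0.738  0.936]
 [ 0.     0.     0.     1.   ]] 0.9962287414965987
side [[412.73220897   0.         280.87048575]
 [  0.         412.73220897 209.3114007 ]
 [  0.           0.           1.        ]] [[ 0.825 -0.44   0.356  0.066]
 [-0.566 -0.634  0.528 -0.609]
 [-0.006 -0.637 -0.771  0.967]
 [ 0.     0.     0.     1.   ]] 0.9960799319727891
{'time_s': 0.1, 'q': array([-1.26138779e-01,  2.21146280e-01,  1.52750765e+00, -2.51530470e-05,
        1.39472101e+00, -1.26092771e-01]), 'joint_velocities': array([-1.62506071e-03, -2.73137143e-03, -2.67924636e-03,  2.59600007e-05,
        2.12360611e-04, -1.67308999e-03]), 'joint_torque': array([ 6.93603797e-04, -4.98243856e+01, -3.90546799e+01, -2.32586735e-04,
        5.66593517e-03, -2.12633734e-05]), 'eef_pos': array([6.24443406e-01, 3.41837110e-05, 2.30303464e-01]), 'tcp_rot': array([-3.13982141e+00, -1.99578218e-04,  1.57075457e+00]), 'ft_force': array([-0.19550685,  0.99578388, -0.04276704]), 'torque': array([ 0.01755924, -0.00829502, -0.03061146]), 'grasp_force': 0.0, 'opening': 0.08546166145936115}
```

View pics/scene0.png

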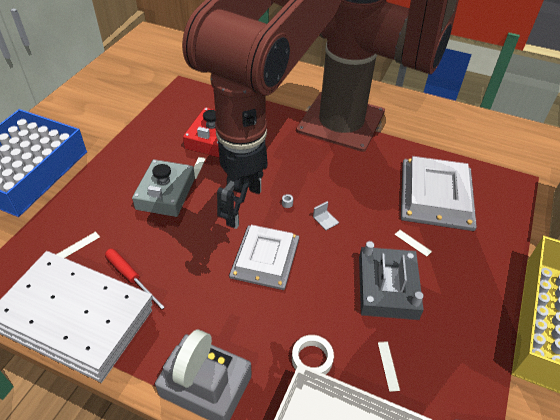

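View pics/side0.png

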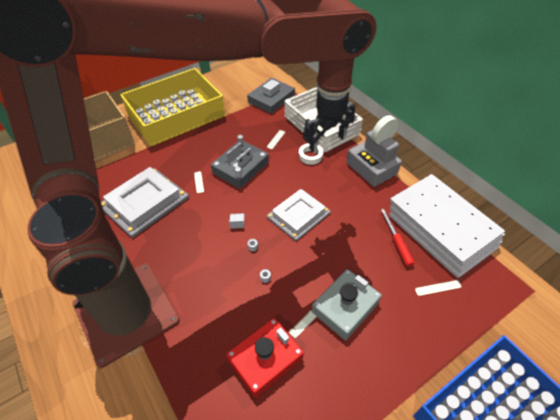

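The scene view shows the dark die with a bracket at (390,280), the small nest at (265,256) and a larger one at (438,190). The grey holdbox is at (163,187) and a red one at (205,130). The side view shows the die at (240,162), another dark block at (271,95), the small nest at (299,213), the grey holdbox at (348,303) and the red one at (265,355).

Choices: die with pillars (390,280), smaller nest (265,256), grey holdbox (163,187). Next I measure them.

```bash
cat > h.py <<'E'
import numpy as np, cv2
def cloud(d,K,T):
    v,u=np.mgrid[:d.shape[0],:d.shape[1]]
    P=np.stack([(u-K[0,2])/K[0,0]*d,(v-K[1,2])/K[1,1]*d,d],-1)
    return P@T[:3,:3].T+T[:3,3]
def load(n):
    z=np.load(n+"0.npz"); return z["p"],cloud(z["d"].astype(float),z["K"],z["T"]),z["d"]
E
python3 - <<'E'
from h import *
rois={"scene":dict(die=(385,282,40,48),nest=(265,256,42,42),nestbig=(438,190,48,45),box=(163,187,38,36),red=(200,130,25,25)),
"side":dict(die=(240,162,35,35),nest=(299,213,38,30),nestbig=(145,200,50,42),box=(348,303,40,40),red=(265,355,45,45),die2=(271,95,28,22))}
bands=dict(die=(.036,.044),nest=(.028,.036),nestbig=(.024,.05),box=(.041,.049),red=(.041,.049),die2=(.02,.06))
for n in rois:
    p,X,d=load(n)
    for k,(u,v,a,b) in rois[n].items():
        q=X[v-b:v+b,u-a:u+a].reshape(-1,3); q=q[(q[:,2]>.01)]
        h,e=np.histogram(q[:,2],np.arange(.01,.12,.004)); 
        s=q[(q[:,2]>bands[k][0])&(q[:,2]<bands[k][1])]
        # largest blob on a 3mm raster
        g=np.zeros((400,500),np.uint8); ij=((s[:,:2]-[0,-.6])/.003).astype(int)
        ok=(ij>=0).all(1)&(ij[:,0]<400)&(ij[:,1]<500); s=s[ok]; ij=ij[ok]; g[ij[:,0],ij[:,1]]=1
        g=cv2.morphologyEx(g,cv2.MORPH_CLOSE,np.ones((3,3)))
        N,L,S,_=cv2.connectedComponentsWithStats(g); m=1+S[1:,4].argmax()
        s=s[L[ij[:,0],ij[:,1]]==m]
        r=cv2.minAreaRect((s[:,:2]*1000).astype(np.float32))
        print(n,k,np.round(r[0],1),np.round(r[1],1),round(r[2],1),"zmed",round(np.median(s[:,2]),4),{round(e[i]*1000):int(h[i]) for i in range(len(h)) if h[i]>25})
E
```

```text
scene die [504.9 279.9] [154.8 121.3] 19.2 zmed 0.0405 {10: 83, 14: 75, 18: 70, 22: 93, 26: 225, 30: 332, 34: 261, 38: 1820, 42: 511, 46: 50, 50: 40, 54: 52, 58: 44, 62: 42, 66: 79, 70: 87, 74: 91, 78: 28}
scene nest [543.4   6.1] [124.6 100.9] 9.8 zmed 0.0323 {10: 582, 14: 207, 18: 291, 22: 361, 26: 212, 30: 1045, 34: 245}
scene nestbig [186.7 317. ] [195.4 150.5] 13.2 zmed 0.0451 {10: 103, 14: 447, 18: 642, 22: 144, 26: 129, 30: 543, 34: 334, 38: 154, 42: 648, 46: 1315, 50: 89}
scene box [ 466.5 -303.3] [144.4 110.3] 12.2 zmed 0.0454 {10: 70, 14: 71, 18: 74, 22: 77, 26: 72, 30: 79, 34: 71, 38: 133, 42: 797, 46: 554, 50: 65, 54: 27, 66: 27, 70: 44, 78: 49, 82: 138}
scene red [ 247.5 -328.8] [165.6  88.2] 34.3 zmed 0.0462 {10: 44, 14: 29, 18: 44, 22: 42, 26: 37, 30: 33, 34: 41, 38: 38, 42: 203, 46: 290, 50: 59, 54: 33, 70: 37, 82: 80, 86: 27}
side die [501.6 278. ] [152.6 123.7] 19.4 zmed 0.0388 {10: 46, 14: 48, 18: 52, 22: 54, 26: 79, 30: 96, 34: 354, 38: 454, 42: 59, 46: 31, 50: 41, 54: 42, 58: 36, 62: 41, 66: 57, 70: 41}
side nest [539.9   4.3] [122.9 102.2] 10.1 zmed 0.0307 {10: 246, 14: 77, 18: 244, 22: 138, 26: 322, 30: 467}
side nestbig [183.5 316.1] [177.5 147.3] 14.2 zmed 0.0425 {10: 179, 14: 492, 18: 177, 22: 97, 26: 279, 30: 356, 34: 110, 38: 265, 42: 1007, 46: 235}
side box [ 461.6 -305.5] [140.6 110.1] 11.8 zmed 0.0443 {10: 44, 14: 41, 18: 42, 22: 44, 26: 41, 30: 48, 34: 40, 38: 225, 42: 1437, 46: 320, 50: 29, 66: 29, 70: 35, 78: 113, 82: 119}
side red [ 223.5 -302.1] [139.7 110.1] 4.3 zmed 0.0451 {10: 33, 14: 37, 18: 39, 22: 43, 26: 42, 30: 36, 34: 40, 38: 115, 42: 1708, 46: 750, 70: 57, 78: 89, 82: 214}
side die2 [795.1 537.8] [157.7 128.9] 16.5 zmed 0.0325 {10: 51, 14: 42, 18: 47, 22: 59, 26: 93, 30: 386, 34: 164, 38: 28, 42: 45, 46: 29, 50: 32, 54: 32, 58: 64, 62: 87, 66: 36}
```

```bash
cat >> h.py <<'E'
from plant import *
D=np.pi/180
def wsnap(name):
    c=get_calibration("wrist"); p,d=get_image("wrist")
    np.savez(name+".npz",p=p,d=d,K=c["intrinsics"],T=c["world_from_camera"])
    cv2.imwrite(f"pics/{name}.png",p[:,:,::-1]); return p,wcloud(d,c["intrinsics"],c["world_from_camera"])
def wcloud(d,K,T):
    v,u=np.mgrid[:d.shape[0],:d.shape[1]]
    x=(u-K[0,2])/K[0,0]; y=(v-K[1,2])/K[1,1]; r=np.hypot(x,y)+1e-9
    t=np.tan(np.minimum(r,1.4)); P=np.stack([x/r*t*d,y/r*t*d,d],-1)
    return P@T[:3,:3].T+T[:3,3]
def rect(X,c,R,lo,hi):
    q=X.reshape(-1,3); q=q[(q[:,2]>lo)&(q[:,2]<hi)&(np.hypot(q[:,0]-c[0],q[:,1]-c[1])<R)]
    r=cv2.minAreaRect((q[:,:2]*1000).astype(np.float32)); return len(q),np.round(r[0],1),np.round(r[1],1),round(r[2],1)
E
python3 - <<'E'
from h import *
for n in ["scene","side"]:
    p,X,d=load(n); print(n,rect(X,(.503,.279),.045,.05,.079))
for y in (19.3,199.3): print(inverse_kinematics([.503,.279,.22],[np.pi,0,y*D]))
movep([.503,.279,.22],[np.pi,0,19.3*D])
p,X=wsnap("w1"); print(np.round(get_calibration("wrist")["world_from_camera"],3),get_calibration("wrist")["intrinsics"])
print("br",rect(X,(.503,.279),.045,.05,.079)); print("die",rect(X,(.503,.279),.1,.036,.044)); print(observe()["time_s"],observe()["eef_pos"])
E
```

```text
scene (264, array([505.6, 279.5]), array([67.1, 47.7]), 18.5)
side (205, array([503.1, 278.7]), array([67.6, 50.7]), 16.6)
[ 3.69345005e-01  1.10359949e-01  1.67210188e+00 -4.44089210e-16
  1.35913083e+00  1.60329279e+00]
[ 0.36934501  0.11035995  1.67210188  0.          1.35913083 -1.53829987]
[[ 0.33  -0.912 -0.245  0.565]
 [-0.944 -0.319 -0.087  0.3  ]
 [ 0.001  0.26  -0.966  0.362]
 [ 0.     0.     0.     1.   ]] [[325.1922621    0.         278.87059379]
 [  0.         325.1922621  211.65996133]
 [  0.           0.           1.        ]]
br (851, array([504.4, 279.2]), array([63.6, 46.2]), 18.8)
die (12726, array([505.1, 278.9]), array([150.8, 120.7]), 19.2)
1.675 [0.5033558  0.27849937 0.21997973]
```

View pics/w1.png

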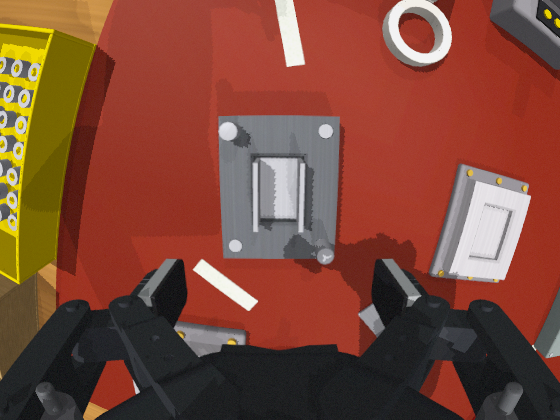

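The close view shows the bracket at (278,190) in the die at (280,187), with the two diagonal pillars at (228,130) and (325,255). The small nest is at (485,230). The choice is confirmed, so I grasp.

Run:
```python
from h import *
o=[np.pi,0,18.9*D]
move_l([.5044,.2792,.10],feed=.2,rotation=o)
print(move_l([.5044,.2792,.045],feed=.08,max_force=10))
gripper_to(.03,f_grip=45); s=observe(); print(s["opening"],s["grasp_force"],s["eef_pos"],s["ft_force"])
print(move_l([.5044,.2792,.10],feed=.06,max_force=25)); move_l([.5044,.2792,.19],feed=.15)
s=observe(); print(s["time_s"],s["opening"],s["grasp_force"],s["eef_pos"],s["ft_force"])
wsnap("w2")
```

```text
False
0.045539423066831654 47.967265248298645 [0.50493285 0.27944414 0.04572   ] [-0.6813687  -0.53007184  3.49137659]
False
5.525 0.04517624721754462 47.3263281583786 [0.50375621 0.27892862 0.18887766] [ 0.74720546 -0.13140488 -3.66353613]
```

View pics/w2.png

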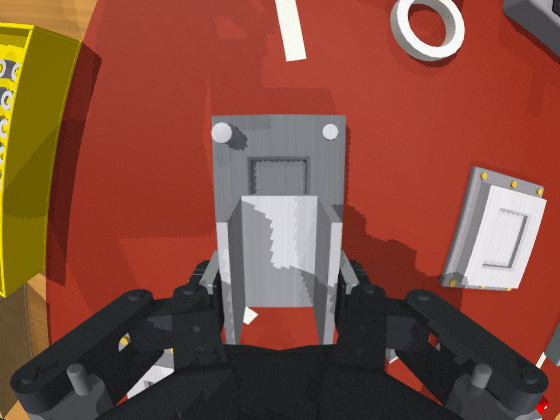

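The bracket at (280,255) is held level between the fingers, and the die cavity at (278,175) is empty. Next I approach the nest with the camera looking ahead of the part.

Run:
```python
from h import *
a=10*D; c=np.array([.5415,.005]); h=c-.09*np.array([np.cos(a),np.sin(a)])
movep([*h,.19],[np.pi,0,a]); hold(.2)
s=observe(); p,X=wsnap("w3"); e=s["eef_pos"]; print(s["time_s"],e,s["tcp_rot"])
print("nest",rect(X,c,.1,.028,.037)); 
q=X.reshape(-1,3); t=q[(q[:,2]<.026)&(q[:,2]>.018)&(np.hypot(*(q[:,:2]-c).T)<.045)]
r=cv2.minAreaRect((t[:,:2]*1000).astype(np.float32)); print("pocket",len(t),r)
# held bracket in tool-aligned frame
R=np.array([[np.cos(a),np.sin(a)],[-np.sin(a),np.cos(a)]])
b=np.c_[(q[:,:2]-e[:2])@R.T,q[:,2]-e[2]]*1000
f=b[(abs(b[:,1])<15)&(b[:,2]>-25)&(b[:,2]<-5)&(abs(b[:,0])<40)]
print("floor",len(f),f.min(0),f.max(0)); A=np.c_[f[:,:2],np.ones(len(f))]; print("plane",np.linalg.lstsq(A,f[:,2],rcond=None)[0])
w=b[(abs(b[:,1])<27)&(b[:,2]>-25)&(b[:,2]<40)&(abs(b[:,0])<45)]; print("x ext",np.percentile(w[:,0],[.5,99.5]),"y",np.percentile(w[w[:,0]>14][:,1],[.5,99.5]))
```

```text
6.9083 [ 0.45315055 -0.00967923  0.18994185] [-3.14133010e+00  7.84546171e-05  1.76299864e-01]
nest (9609, array([543.4,   5.2]), array([120.2, 100.6]), 10.0)
pocket 4025 ((543.4122924804688, 5.162740707397461), (70.12726593017578, 51.87953567504883), 9.980937957763672)
floor 6401 [-32.60199848 -14.99843574 -21.0330251 ] [ 31.94167398  14.99945027 -14.51071722]
plane [-2.63211577e-03 -1.94396053e-03 -1.65636693e+01]
x ext [-31.87206421  31.80117717] y [-23.37088801  22.3901628 ]
```

View pics/w3.png

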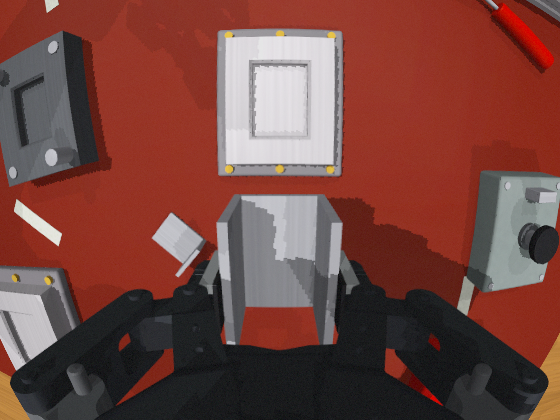

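The nest at (280,103) lies squarely ahead, its pocket at (279,99) is clear, and the bracket is level in the hand. I lower it with force sensing.

Run:
```python
from h import *
c=np.array([.5434,.0054])
move_l([*c,.12],feed=.15); move_l([*c,.062],feed=.1); hold(.3)
s=observe(); e=s["eef_pos"]; d=c-e[:2]; print(d,s["ft_force"])
r=move_l([*(c+d),.0395],feed=.015,max_force=8); s=observe(); print(r,s["eef_pos"],s["ft_force"],s["time_s"])
```

```text
[-4.53093175e-04  5.81745905e-05] [ 0.76546441  0.68202613 -2.29138995]
True [0.54293626 0.00544288 0.04171347] [-0.55051954 -0.04365018  4.68282024] 10.1333
```

Run:
```python
from h import *
gripper_to(.075); a=10*D; e=observe()["eef_pos"]
move_l([e[0],e[1],.12],feed=.12)
h=np.array([.5434,.0052])-.07*np.array([np.cos(a),np.sin(a)])
movep([*h,.2],[np.pi,0,a]); hold(.1); p,X=wsnap("w4"); print(observe()["time_s"])
print("walls top",rect(X,(.5434,.0052),.05,.06,.09))
q=X.reshape(-1,3);t=q[(np.hypot(*(q[:,:2]-[.5434,.0052]).T)<.045)]; print("max z",np.percentile(t[:,2],[99,99.9]))
R=np.array([[np.cos(a),np.sin(a)],[-np.sin(a),np.cos(a)]]); l=(q[:,:2]-[.5434,.0052])@R.T
f=q[(abs(l[:,0])<25)&(abs(l[:,1])<14)]; print("inner floor z (26 expected)",np.percentile(f[:,2],[5,50,95]))
B=(.464,-.3045); print("box",rect(X,B,.1,.041,.049)); print("head",rect(X,B,.04,.079,.088)); print("post",rect(X,B,.09,.068,.0745))
```

```text
12.0
walls top (886, array([542.3,   4.5]), array([63.7, 46.4]), 10.0)
max z [0.34007826 0.34007826]
inner floor z (26 expected) [-0.0010867   0.00095267  0.2971462 ]
box (5064, array([ 464.8, -304.3]), array([139.8, 111.9]), 12.0)
head (691, array([ 465.2, -304.5]), array([42. , 44.1]), 0.2)
post (239, array([ 483.2, -297. ]), array([78.7, 31.7]), 5.8)
```

View pics/w4.png

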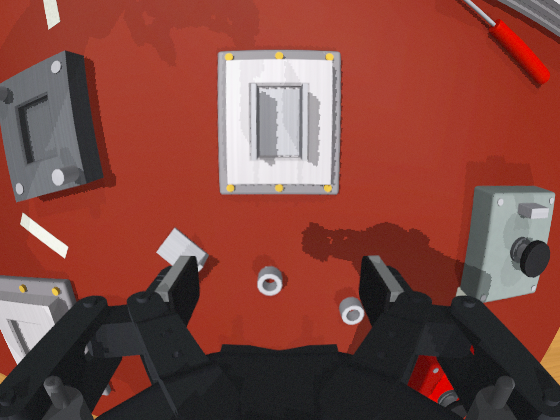

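The bracket sits squarely in the nest at (279,122), and the head is at (535,258) with the post at (535,210). My floor filter returned odd values, so I check the heights at those pixels directly.

Run:
```python
from h import *
z=np.load("w4.npz"); X=wcloud(z["d"],z["K"],z["T"])
print("floor",np.median(X[100:145,268:292].reshape(-1,3),0),np.percentile(X[100:145,268:292,2],[5,95]),"nest top",np.median(X[70:78,240:320,2]))
W=X[80:165,245:312].reshape(-1,3); W=W[W[:,2]>.06]
print("wall top",np.percentile(W[:,2],[90,97,99.5]))
q=X[190:300,470:555].reshape(-1,3)
for n,lo,hi in(("head",.079,.088),("post",.068,.0745)):
    t=q[(q[:,2]>lo)&(q[:,2]<hi)]; 
    if n=="post": t=t[np.hypot(t[:,0]-.4652,t[:,1]+.3045)>.035]
    print(n,len(t),np.median(t,0),cv2.minAreaRect((t[:,:2]*1000).astype(np.float32)))
```

```text
floor [0.54257242 0.00418131 0.02518119] [0.0239238  0.02649738] nest top 0.03129386558519218
wall top [0.07221657 0.0730325  0.34007826]
head 691 [ 0.46569323 -0.30162916  0.08219411] ((465.1904296875, -304.52191162109375), (42.003990173339844, 44.12950134277344), 0.15034706890583038)
post 186 [ 0.51596192 -0.29149081  0.07030032] ((515.6874389648438, -293.7025146484375), (11.784008026123047, 31.165714263916016), 10.053231239318848)
```

Run:
```python
from h import *
gripper_to(0,f_grip=40); c=[.4652,-.3044]
movep([*c,.17],[np.pi,0,12*D]); move_l([*c,.095],feed=.12); hold(.4)
s=observe(); f0=s["ft_force"][2]; print(s["opening"],s["eef_pos"],f0)
for z in (.080,.076,.0725):
    move_l([*c,z],feed=.02); hold(.4); s=observe(); print(z,s["eef_pos"],s["ft_force"][2]-f0,s["time_s"])
for n in ["scene","side"]:
    p,d=get_image(n); k=get_calibration(n); X=cloud(d.astype(float),k["intrinsics"],k["world_from_camera"])
    q=X.reshape(-1,3); r=np.hypot(q[:,0]-c[0],q[:,1]-c[1]); t=q[(r<.026)&(q[:,2]>.06)&(q[:,2]<.09)]
    g=q[(np.hypot(q[:,0]-.516,q[:,1]+.2935)<.012)&(q[:,2]>.062)&(q[:,2]<.085)]
    print(n,"head z",np.percentile(t[:,2],[50,75,90]),len(t),"post z",np.percentile(g[:,2],[50,75,90]),len(g))
    if n=="side": cv2.imwrite("pics/s5.png",cv2.resize(p[240:360,270:430,::-1],(800,600),interpolation=2))
```

```text
0.00015711162202785181 [ 0.46534309 -0.30459762  0.095402  ] 0.49198782963576526
0.08 [ 0.46510189 -0.30433348  0.07998129] 3.834121643847187 16.325
0.076 [ 0.46548312 -0.30460075  0.07630174] 5.313435285786541 17.075
0.0725 [ 0.46550616 -0.30463928  0.07305126] 7.883424009333038 17.8
scene head z [0.07331576 0.0757237  0.08610417] 192 post z [0.07018603 0.07206609 0.07328838] 56Traceback (most recent call last):
  File "<stdin>", line 11, in <module>
    return _quantile_unchecked(
        a, q, axis, out, overwrite_input, method, keepdims, weights)
    return _ureduce(a,
                    func=_quantile_ureduce_func,
    ...<5 lines>...
                    overwrite_input=overwrite_input,
                    method=method)
    r = func(a, **kwargs)
    result = _quantile(arr,
                       quantiles=q,
    ...<2 lines>...
                       out=out,
                       weights=wgt)
    slices_having_nans = np.isnan(arr[-1, ...])
                                  ~~~^^^^^^^^^
IndexError: index -1 is out of bounds for axis 0 with size 0
```

Force and height agree with the spring data. I press the last 2 mm, correcting with averaged readings.

Run:
```python
from h import *
c=[.4652,-.3044]; cmd=.0707
def avg():
    v=[]
    for _ in range(12): hold(.05); s=observe(); v.append([s["eef_pos"][2],s["ft_force"][2]])
    return np.mean(v,0),np.std(v,0)
move_l([*c,cmd],feed=.01); m,sd=avg(); print(m,sd)
cmd+=.071-m[0]; move_l([*c,cmd],feed=.01); m,sd=avg(); print(cmd,m,sd,observe()["time_s"])
p,d=get_image("scene"); k=get_calibration("scene")
cv2.imwrite("pics/s6.png",cv2.resize(p[140:230,110:230,::-1],(800,600),interpolation=2))
p,d=get_image("scene"); X=cloud(d.astype(float),k["intrinsics"],k["world_from_camera"]); q=X.reshape(-1,3)
t=q[(np.hypot(q[:,0]-c[0],q[:,1]-c[1])<.02)&(q[:,2]>.064)&(q[:,2]<.08)]; g=q[(np.hypot(q[:,0]-.516,q[:,1]+.2935)<.01)&(q[:,2]>.064)&(q[:,2]<.08)]
print(np.percentile(t[:,2],[25,50,75]),len(t),np.percentile(g[:,2],[25,50,75]),len(g))
```

```text
[0.07136186 8.27854323] [1.06570429e-05 5.13632935e-01]
0.07033813574519036 [0.07101923 8.49323705] [1.33764975e-05 5.90224447e-01] 19.6833
[0.07011082 0.07148518 0.07276989] 101 [0.0689155  0.07125391 0.07225967] 41
```

View pics/s6.png

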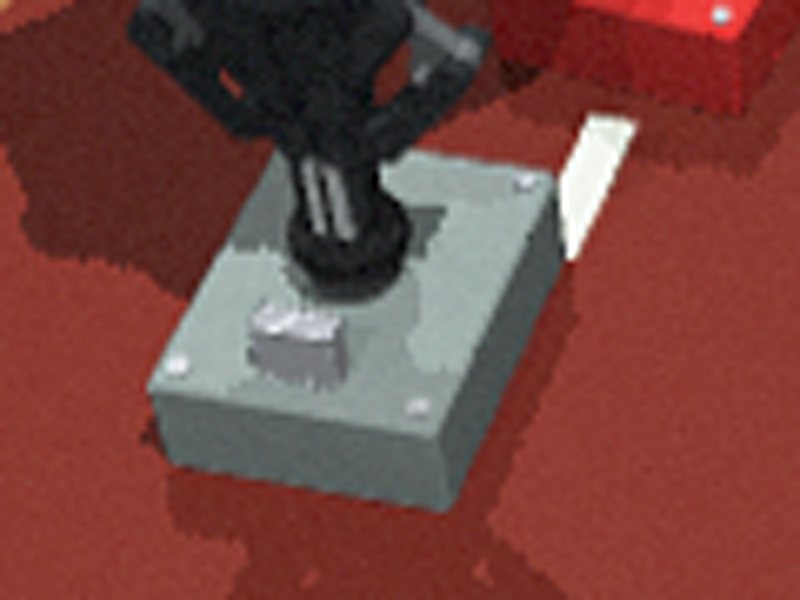

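The closed fingertips hold the head at crop (345,240) pressed, level with the post at (298,325). Force is 8.5 N at z = 71.0 mm and depth agrees, so I hand in.

```bash
python3 -c "
from plant import *
print(job_done())"
```

```text
the job is handed in; nothing more can be done
None
```

The bracket sits fully home in the smaller nest, open side up and released. I handed the job in at about 20 s with the plunger held pressed 12 mm, level with the post (TCP at 71.0 mm, about 8.5 N).

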